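Find the key that unlocks the fuel box

ROBOT

A 7-joint arm with a two-finger parallel gripper is mounted at the origin on the work surface. World frame = base frame: x ahead of the robot, y to its left, z up, the work surface at z = 0. Lengths are in m, angles in rad, forces in N, time in s.
With the tool pointing down it reaches from about 0.4 to 0.85 m from the base axis. Payload 4.5 kg.
Tool frame: the origin (TCP) lies on the centre line of the jaws, within the pads' length; the fingertips stand 25 mm ahead of it and the grasp point (between the pads) lies 6 mm ahead of it; z points along the fingers, y is the direction in which the jaws open and shut (so a half turn about z gives the same grasp; the last joint's range is limited). The gripper opens to 88 mm and grips with 3 to 60 N. Pads are 18 mm wide; open, the fingers measure 123 mm over their backs; the gripper's body (75 mm by 187 mm) begins 45 mm behind the grasp point.
Start: joints at [-1.147, 0.689, -0.195, 1.565, 0.157, 0.902, -0.215], TCP at [0.237, 0.578, 0.264] pointing down, gripper open.
Joint ranges: [-3.01, 3.01], [-0.46, 2.08], [-1.47, 1.51], [0.13, 2.56], [-1, 4.14], [0.04, 2.09], [-2.66, 2.66]. Speed limits (rad/s): [2.57, 2.57, 3.14, 3.14, 3.14, 3.14, 3.14].

INTERFACE

Orientations are given as a unit quaternion [x, y, z, w].
In Python, from plant import r, eyes gives the robot as it stands.
- The arm moves only by the tool servo_tool, never from a script. Its argument "deltas" is a list of rows, each an object of numbers: "dx", "dy", "dz": the shift along the tool's x, y, z in units of 60 mm (1.0 is 60 mm); "ax", "ay", "az": the turn, a rotation vector about the tool's x, y, z in units of 6 degrees (1.0 is 6 degrees); "hand": the finger opening in mm, from 0 to 88.1. A call has 1 to 10 rows; each row is the pose to reach, as a shift and turn from the pose commanded when the call began, along the tool's axes at that moment; what a row does not reach only later rows make up. A row lasts 1/8 s, in which the tool goes at most 62.5 mm and 10.7 degrees, less where a joint would pass 70% of its speed; a pose out of reach is approached as far as the arm can. A call with a gripper value outside its range is refused whole. The fingers move at their own pace and stop on an object; "newtons" is the grip in N (left out, the last holds). Time passes only in rows, so rows that repeat a pose let the fingers close. It gives the time, the measured TCP pose, the force and the opening at its end, in the units of the state.
- r.get_state(): the state, without advancing time (a new reading comes with each control period).
- eyes.snapshot(name): name is "side" or "top" or "wrist"; returns (picture, depth): 480x640x3 uint8, red, green, blue; 480x640 float32, m along the optical axis (not along the pixel's ray), 0 where there is no reading.
- eyes.camera_model(name): a dict with "fx", "fy", "cx", "cy" (pixels), "k1" (the pictures are not rectified: a ray, as slopes to the right and down, at radius r is drawn at 1 + k1 r^2 times it, then the intrinsics apply), "pose" (4x4, takes a point from camera to world coordinates). Camera axes: x right, y up, looking along -z (the intrinsics and any distortion apply to the point x, -y, -z); pixel columns grow to the right and rows downward; lengths in m; the calibration is good to about 2 mm. A picture is of the moment at which its call begins: read the wrist's pose just before it. camera_model takes no time and is no camera call; for the wrist camera it gives the pose at the moment of the call.
- r.finish_job(): hands the job in, once; it reports no verdict.
The state is a dict: "clock": time; "q": joint angles; "qd": joint speeds; "joint_torque": joint torques, N m; "tool_pos": TCP position; "eef_rot": TCP orientation; "contact_force": force on the tool from outside, world axes, zero at the start; "moment": the same for the moment, N m; "opening": opening from 0.0 (shut) to 1.0 (fully open).
Only numpy, scipy, OpenCV 4.12 (cv2) and the standard library are available. Lean on these libraries where they do the work, as an engineer would, in place of code of your own. Each camera call takes 0.05 s, during which the arm holds its last target.

TASK

Find out which of the three look-alike keys in the wooden block fits the lock of the steel fuel box: push one fully home and try to turn it clockwise, and if it will not turn, take it out and try another. Turn the right key as far as it goes, so that the bolt is drawn, and leave it standing in the lock. Keys that do not fit may go back in the block or anywhere on the slab or box; leave the mug, the tub, the tongs and the matchbox where they are.

Things in the scene. Friction and masses are not known exactly. Their poses are not given: they have to be found in the camera images.
- key_a_head (a point): Upright steel key, one of three look-alikes. Centre of its black head: 32 wide (x), 10 thick (y), 32 mm high. Below: 12 mm neck; 28 mm collar, underside 30 mm below this point; blade 24 wide (x), 5 thick (y), to 74 mm below this point, rounded tip, same both ways round. z points up. Stands on its collar in the block with 2 mm play. 95 to 145 g.
- key_b_head (a point): Upright steel key, one of three look-alikes. Centre of its black head: 32 wide (x), 10 thick (y), 32 mm high. Below: 12 mm neck; 28 mm collar, underside 30 mm below this point; blade 24 wide (x), 5 thick (y), to 74 mm below this point, rounded tip, same both ways round. z points up. Stands on its collar in the block with 2 mm play. 95 to 145 g.
- key_c_head (a point): Upright steel key, one of three look-alikes. Centre of its black head: 32 wide (x), 10 thick (y), 32 mm high. Below: 12 mm neck; 28 mm collar, underside 30 mm below this point; blade 24 wide (x), 5 thick (y), to 74 mm below this point, rounded tip, same both ways round. z points up. Stands on its collar in the block with 2 mm play. 95 to 145 g.
- keyblock: Fixed wooden block in which the keys stand: 75 (x) by 235 (y) by 52 mm high, origin at the centre of its underside. Three slots in its top at y = -72, 0 and +72 mm, each 28 mm long (along y), 9 mm wide (along x), 48 mm deep; which key stands in which slot varies. They hide the blades.
- fuelbox: Fixed grey sheet-steel box, 300 (x) by 340 (y) by 120 mm high, origin at the centre of its underside, its near side at -x. On the flange along the near side sits a steel rim lock, 80 by 130 mm, top 142 mm over the slab; its brass plug shows in a 40 mm round opening centred at x = -105, y = 0.
- keyway (a point): Centre of the keyway on top of the lock, at the height where a key's collar comes to rest. The keyway opens straight up; its long side lies along this point's y while locked. It is 26.5 by 7.4 mm with a sloped lead-in 4 mm wide all round. All three keys go fully in. This point does not turn with the plug.
- lock (a joint): Turn of the plug, rad: 0 locked, grows clockwise seen from above, stop at 1.22 (70 deg, bolt drawn). Takes 0.1 N m, no spring. The key has 6 deg of play before it drives it. Wards stop a wrong key hard after some 20 deg (plug 0.25, up to 0.6 if forced); the right one goes to the stop and is then held in. Which is right varies and cannot be seen. Turn a wrong key fully back to pull it out.
- bolt_end (a point): Free end of the lock's flat steel bolt (18 mm wide, 8 mm thick), which passes through a staple on the box lid when locked and draws back 23 mm towards the box's near side as the lock is turned.
- mug_rim (a point): White mug 84 mm wide and 85 mm high on the slab; centre of its rim. Bystander.
- tub: Closed clear plastic tub with a white snap lid, 162 by 122 mm, 85 mm high; origin at its underside. Bystander.
- tongs: Steel tongs lying on the slab, about 285 mm long (their x), 75 mm wide, 16 mm high; origin near the middle. Bystander.
- matchbox: Matchbox 36 by 53 by 15 mm lying on the box lid, far from the lock; origin at its underside. Bystander.
Things that resemble listed ones, but are neither listed nor needed, are in the scene too. Leave any blue look-alike of the part that bears key_a_head alone. What is shaped like the part that bears key_c_head but green is not meant.

How it is judged:
At the end, for the whole second after the job is handed in: The plug is turned beyond 1.05 rad (60 of its 70 degrees) by a key left fully home: its head centre within 12 mm sideways of the keyway point and at most 34 mm above it (30 when home), upright within 0.2 rad. The other keys lie anywhere on the slab, block or box, not on the floor (value of joint lock above 1.05 rad and ((horizontal distance between key_a_head and keyway below 0.012 m and z of key_a_head in the frame of keyway below 0.034 m and angle between key_a_head's own z axis and vertical below 0.2 rad) or (horizontal distance between key_b_head and keyway below 0.012 m and z of key_b_head in the frame of keyway below 0.034 m and angle between key_b_head's own z axis and vertical below 0.2 rad) or (horizontal distance between key_c_head and keyway below 0.012 m and z of key_c_head in the frame of keyway below 0.034 m and angle between key_c_head's own z axis and vertical below 0.2 rad)) and height (world z) of each of key_a_head, key_b_head, key_c_head above -0.01 m); the robot touches nothing.
It fails at once if the mug, tub, tongs or matchbox is moved by more than 50 mm (distance of any of mug_rim, tub, tongs, matchbox from where it was at the start of the episode above 0.05 m).
It also fails if it takes over 72 s, if anything falls off the work surface, if the arm or the gripper's body presses on something with over 40 N, if the wrist force passes 120 N, or if a joint passes its speed limit or range.

## Working session

There is one attempt and no reset: what is moved stays moved. The work goes in short steps, Python scripts to look and compute and a tool call to move; the robot and the scene stay as the last step left them, time stands still between calls to the robot, and variables do not carry over. Pictures are saved under pics/ and viewed, and the job is handed in when it is done.

Besides the shell and the picture viewer there is one more tool, called after ">>>" as name(argument=value, ...), one argument or row to a line, values as JSON. servo_tool: Moves the arm, as the interface text tells. Its arguments: {"type":"object","properties":{"deltas":{"type":"array","items":{"type":"object","properties":{"dx":{"type":"number"},"dy":{"type":"number"},"dz":{"type":"number"},"ax":{"type":"number"},"ay":{"type":"number"},"az":{"type":"number"},"hand":{"type":"number"}}}},"newtons":{"type":"number"}},"required":["deltas"]}

```bash
ls; mkdir -p pics; python3 - <<'E'
from plant import r, eyes
import cv2,numpy as np
s=r.get_state(); print(s)
for n in ["side","top","wrist"]:
    m=eyes.camera_model(n); print(n,{k:(np.round(v,4).tolist()) for k,v in m.items()})
    p,d=eyes.snapshot(n); cv2.imwrite(f"pics/{n}0.png",p[:,:,::-1]); np.save(f"pics/{n}0d.npy",d); np.save(f"pics/{n}0m.npy",m,allow_pickle=True)
E
```

```text
pics
{'clock': 0.0, 'q': array([-1.14720608,  0.68998902, -0.19455904,  1.56635082,  0.15730447,
        0.90251173, -0.21509663]), 'qd': array([-0.00040348, -0.00055918,  0.00080155,  0.00057735,  0.00140626,
       -0.00042875,  0.00116938]), 'joint_torque': array([-5.24218849e-04, -5.27580178e+01, -1.26730286e+00, -1.53431743e+01,
       -5.26601239e-02,  6.55260388e-03,  1.73976769e-04]), 'tool_pos': array([0.23729245, 0.5775566 , 0.26290619]), 'eef_rot': array([ 1.93601676e-01,  9.81079774e-01, -9.23335515e-04, -1.25118015e-04]), 'contact_force': array([-0.88332625,  0.46457764,  0.01192585]), 'moment': array([-0.01175742, -0.06036366, -0.05131637]), 'opening': 1.001488716879229}
side {'fx': 521.2882, 'fy': 521.2882, 'cx': 324.3693, 'cy': 236.2704, 'k1': -0.0201, 'pose': [[0.8525, 0.3849, -0.3538, 0.2383], [-0.5227, 0.6382, -0.5652, -0.5678], [0.0082, 0.6668, 0.7452, 0.853], [0.0, 0.0, 0.0, 1.0]]}
top {'fx': 487.845, 'fy': 487.845, 'cx': 313.2867, 'cy': 243.5729, 'k1': -0.1132, 'pose': [[-0.0166, 0.9963, -0.0838, 0.4797], [-0.9997, -0.0179, -0.0154, -0.0168], [-0.0168, 0.0835, 0.9964, 1.1112], [0.0, 0.0, 0.0, 1.0]]}
wrist {'fx': 382.8474, 'fy': 382.8474, 'cx': 318.5956, 'cy': 242.1368, 'k1': -0.0524, 'pose': [[0.3802, -0.8769, -0.2943, 0.1592], [0.9249, 0.3594, 0.1239, 0.6095], [-0.0029, -0.3193, 0.9477, 0.3845], [0.0, 0.0, 0.0, 1.0]]}
```

View pics/top0.png

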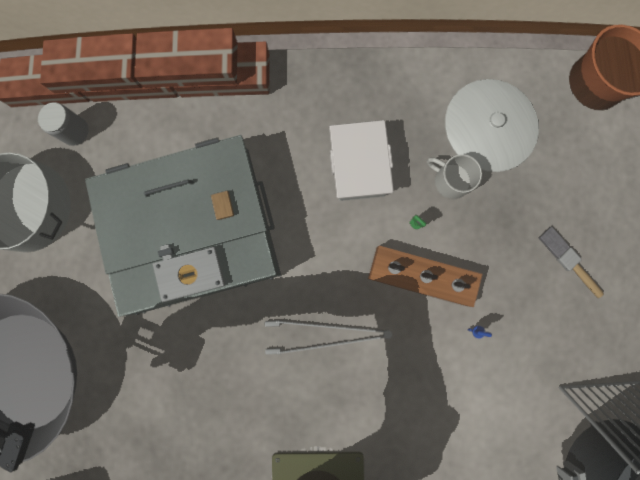

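View pics/side0.png

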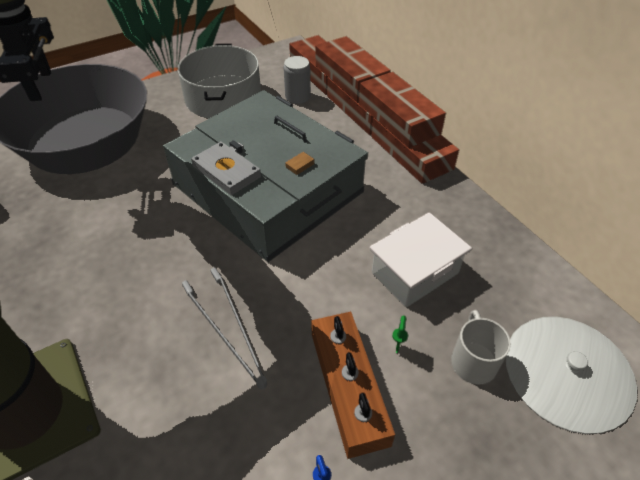

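View pics/wrist0.png

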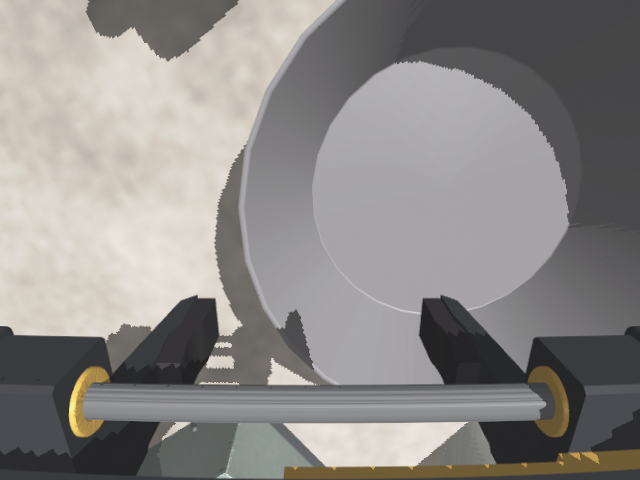

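```bash
cat > h.py <<'E'
import numpy as np,cv2
def pts_to_ray(m,uv):
    K=np.array([[m['fx'],0,m['cx']],[0,m['fy'],m['cy']],[0,0,1]])
    n=cv2.undistortPoints(np.array(uv,float).reshape(-1,1,2),K,np.array([m['k1'],0,0,0,0.])).reshape(-1,2)
    d=np.c_[n[:,0],-n[:,1],-np.ones(len(n))]
    P=np.array(m['pose']); return P[:3,3], d@P[:3,:3].T
def plane(m,uv,z):
    o,d=pts_to_ray(m,uv); return o+d*((z-o[2])/d[:,2])[:,None]
def proj(m,X):
    P=np.array(m['pose']); X=np.atleast_2d(X); c=(X-P[:3,3])@P[:3,:3]
    s=np.c_[c[:,0]/-c[:,2],-c[:,1]/-c[:,2]]; r2=(s**2).sum(1,keepdims=True); s=s*(1+m['k1']*r2)
    return np.c_[m['fx']*s[:,0]+m['cx'],m['fy']*s[:,1]+m['cy']]
def bydepth(m,uv,d):
    o,r=pts_to_ray(m,uv); return o+r*np.atleast_1d(d)[:,None]
def load(n): return np.load(f'pics/{n}m.npy',allow_pickle=True).item(),cv2.imread(f'pics/{n}.png'),np.load(f'pics/{n}d.npy')
E
python3 - <<'E'
from h import *
m,p,d=load('top0')
a=cv2.resize(p[230:320,360:500],None,fx=5,fy=5,interpolation=2)[:, :]
b=cv2.resize(p[235:305,145:235],None,fx=6,fy=6,interpolation=2)
cv2.imwrite('pics/c1.png',a);cv2.imwrite('pics/c2.png',b)
m,p,d=load('side0')
a=cv2.resize(p[300:470,290:420],None,fx=3.5,fy=3.5,interpolation=2)
b=cv2.resize(p[130:200,180:270],None,fx=5,fy=5,interpolation=2)
b=cv2.copyMakeBorder(b,0,max(0,a.shape[0]-b.shape[0]),0,0,0)[:a.shape[0]]
cv2.imwrite('pics/c3.png',np.hstack([a,b])[:, :800])
E
```

```text
(no output)
```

View pics/c1.png

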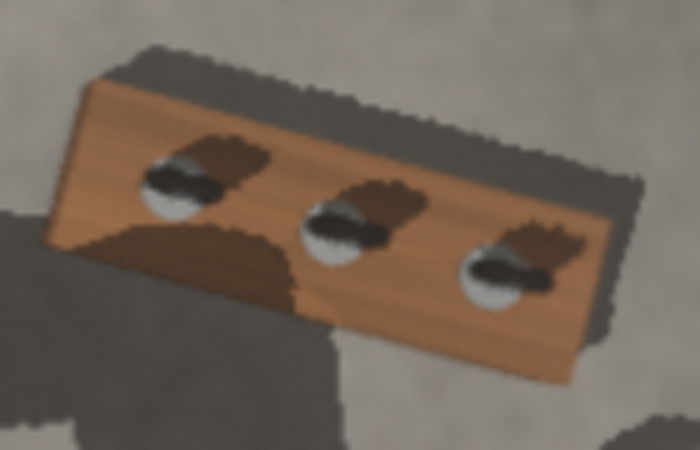

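View pics/c2.png

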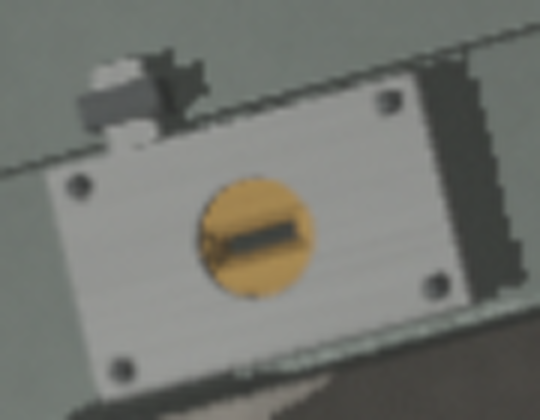

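View pics/c3.png

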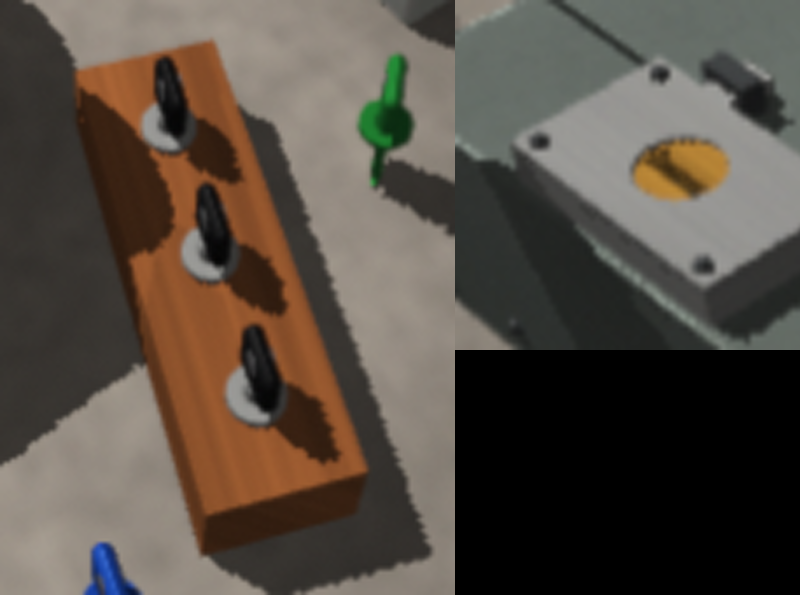

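```bash
python3 - <<'E'
from h import *
m,p,d=load('top0'); ms,ps,ds=load('side0')
hsv=cv2.cvtColor(p,cv2.COLOR_BGR2HSV)
def c(L,ox,oy,s): return (np.array(L,float)+0.0)/s-0.5+0.5/s*1+[ox,oy]
B=plane(m,c([(93,80),(612,218),(570,384),(45,243)],360,230,5),.052)
print('block',B.round(4),B.mean(0)); e=(B[0]-B[1]+B[3]-B[2]); print('yaw of +y edge',np.degrees(np.arctan2(-e[0],e[1])),np.linalg.norm(e)/2)
L=plane(m,c([(45,168),(412,70),(470,300),(103,400)],145,235,6),.142)
print('lock',L.round(4),L.mean(0)); e=(L[0]-L[1]+L[3]-L[2]); print('yaw',np.degrees(np.arctan2(-e[0],e[1])),np.linalg.norm(e)/2)
print('plug top',plane(m,c([(257,237)],145,235,6),.140), 'slot',plane(m,c([(258,240)],145,235,6),.138))
# side
print('side plug',plane(ms,c([(680-455,168)],180,130,5),.140))
e=lambda n:0
# dark heads in top
x0,y0=375,245
dark=(p.max(2)<62).astype(np.uint8); dark[:y0]=0;dark[300:]=0;dark[:,:x0]=0;dark[:,485:]=0
n,l,st,ce=cv2.connectedComponentsWithStats(dark)
for i in range(1,n):
    if st[i,4]>20: print(st[i],ce[i].round(1), plane(m,[ce[i]],.082).round(4), np.median(bydepth(m,ce[i:i+1],d[int(ce[i,1]),int(ce[i,0])])[0]))
w=lambda L,z:print(plane(ms,(np.array(L,float))/3.5+[290-.4,300-.4],z).round(4))
w([(172,98),(213,225),(260,368)],.082)
w([(168,125),(209,252),(255,397)],.055) # collars
print('top collars',plane(m,c([(175,188),(333,232),(491,278)],360,230,5),.055).round(4))
print('lockrange depth',[bydepth(m,[[u,v]],d[v,u])[0].round(4) for u,v in [(188,275),(180,262),(205,285),(215,262),(183,278)]])
print('blk',[bydepth(m,[[u,v]],d[v,u])[0].round(4) for u,v in [(410,260),(440,290),(180,262)]])
E
```

```text
block [[ 0.5618 -0.1418  0.052 ]
 [ 0.4971 -0.3683  0.052 ]
 [ 0.4254 -0.3469  0.052 ]
 [ 0.4914 -0.1191  0.052 ]] [ 0.4939182  -0.24404552  0.052     ]
yaw of +y edge -16.04050688146921 0.2364003672908227
lock [[0.5285 0.3251 0.142 ]
 [0.5594 0.1992 0.142 ]
 [0.4823 0.1798 0.142 ]
 [0.4504 0.3047 0.142 ]] [0.50515233 0.25222391 0.142     ]
yaw 14.0928004856222 0.12927882977835892
plug top [[0.50433109 0.25249602 0.14      ]] slot [[0.50336958 0.25270639 0.138     ]]
side plug [[0.50516316 0.25626475 0.14      ]]
[390 263  15   7  60] [396.8 266.2] [[ 0.5151 -0.1765  0.082 ]] 0.09940958925918864
[422 273  16   6  62] [429.4 275.4] [[ 0.4943 -0.245   0.082 ]] 0.09386613837149138
[455 282  15   6  53] [461.9 284.5] [[ 0.4738 -0.3141  0.082 ]] 0.09548440796019242
[[ 0.5155 -0.1751  0.082 ]
 [ 0.4948 -0.243   0.082 ]
 [ 0.4742 -0.3119  0.082 ]]
[[ 0.515  -0.1736  0.055 ]
 [ 0.4944 -0.2425  0.055 ]
 [ 0.4728 -0.313   0.055 ]]
top collars [[ 0.514  -0.1758  0.055 ]
 [ 0.4936 -0.244   0.055 ]
 [ 0.4722 -0.3127  0.055 ]]
lockrange depth [array([0.5057, 0.2897, 0.001 ]), array([0.5289, 0.2676, 0.1409]), array([0.482 , 0.2165, 0.1403]), array([0.5279, 0.1966, 0.1381]), array([0.4966, 0.2625, 0.1367])]
blk [array([ 0.5294, -0.2113,  0.0467]), array([ 0.4627, -0.2742,  0.0512]), array([0.5289, 0.2676, 0.1409])]
```

```bash
cat > plan.py <<'E'
import sys,numpy as np
from scipy.spatial.transform import Rotation as R
from plant import r
def plan(x,y,z,heading):
    s=r.get_state(); Q=R.from_quat(s['eef_rot']); M=Q.as_matrix()
    d=M.T@(np.array([x,y,z])-s['tool_pos'])/0.06
    h=np.radians(heading); yy=np.array([np.cos(h),np.sin(h),0]); zz=np.array([0,0,-1.]); 
    best=None
    for sg in (1,-1):
        T=np.c_[np.cross(sg*yy,zz),sg*yy,zz]
        a=np.degrees((Q.inv()*R.from_matrix(T)).as_rotvec())/6
        if best is None or abs(a[2])<abs(best[2]): best=a
    print('t',s['clock'],'pos',s['tool_pos'].round(4),'jawhead',np.degrees(np.arctan2(M[1,1],M[0,1])).round(2),'q',s['q'].round(2))
    print('tilt',M[:2,2].round(4),'F',s['contact_force'].round(2),'M',s['moment'].round(3),'open',(s['opening']*88.1).round(2))
    print('d units',d.round(3),'a units',best.round(3))
if __name__=='__main__': plan(*map(float,sys.argv[1:5]))
E
python3 plan.py 0.515 -0.176 0.18 -16
```

```text
t 0.15 pos [0.2374 0.5777 0.2631] jawhead 67.67 q [-1.15  0.69 -0.19  1.57  0.16  0.9  -0.22]Traceback (most recent call last):
  File "plan.py", line 16, in <module>
    if __name__=='__main__': plan(*map(float,sys.argv[1:5]))
                             ~~~~^^^^^^^^^^^^^^^^^^^^^^^^^^^
  File "plan.py", line 14, in plan
    print('tilt',M[:2,2].round(4),'F',s['contact_force'].round(2),'M',s['moment'].round(3),'open',(s['opening']*88.1).round(2))
                                                                                                  ^^^^^^^^^^^^^^^^^^^^^^^^^
AttributeError: 'float' object has no attribute 'round'
```

>>> servo_tool(
  deltas=[
    {"dx": -0.5,"dy": -0.5,"az": 0.8,"hand": 50},
    {"dx": -1.1,"dy": -1.2,"az": 1.8,"hand": 50},
    {"dx": -1.8,"dy": -1.9,"az": 2.8,"hand": 50},
    {"dx": -2.5,"dy": -2.6,"az": 3.8,"hand": 50},
    {"dx": -3.2,"dy": -3.4,"az": 4.9,"hand": 50},
    {"dx": -3.9,"dy": -4.2,"az": 6.0,"hand": 50},
    {"dx": -4.6,"dy": -5.0,"az": 7.1,"hand": 50},
    {"dx": -5.3,"dy": -5.8,"az": 8.2,"hand": 50},
    {"dx": -6.0,"dy": -6.5,"az": 9.3,"hand": 50},
    {"dx": -6.7,"dy": -7.2,"az": 10.4,"hand": 50},
  ],
)

```text
schema error: expected keys dx, dy, dz, ax, ay, az, hand
```

```bash
sed -i "s/(s\['opening'\]\*88.1).round(2)/round(s['opening']*88.1,2)/" plan.py; python3 plan.py 0.515 -0.176 0.18 -16
```

```text
t 0.15 pos [0.2374 0.5777 0.2631] jawhead 67.67 q [-1.15  0.69 -0.19  1.57  0.16  0.9  -0.22]
tilt [-0.0004 -0.0014] F [-0.94 -0.3   0.65] M [-0.029 -0.028 -0.015] open 88.08
d units [-9.053 -9.86   1.4  ] a units [-1.0000e-02  1.1000e-02  1.3945e+01]
```

All keys are required in each row.

>>> servo_tool(
  deltas=[
    {"dx": -0.5,"dy": -0.5,"dz": 0,"ax": 0,"ay": 0,"az": 0.8,"hand": 50},
    {"dx": -1.1,"dy": -1.2,"dz": 0,"ax": 0,"ay": 0,"az": 1.8,"hand": 50},
    {"dx": -1.8,"dy": -1.9,"dz": 0,"ax": 0,"ay": 0,"az": 2.8,"hand": 50},
    {"dx": -2.5,"dy": -2.6,"dz": 0,"ax": 0,"ay": 0,"az": 3.8,"hand": 50},
    {"dx": -3.2,"dy": -3.4,"dz": 0,"ax": 0,"ay": 0,"az": 4.9,"hand": 50},
    {"dx": -3.9,"dy": -4.2,"dz": 0,"ax": 0,"ay": 0,"az": 6.0,"hand": 50},
    {"dx": -4.6,"dy": -5.0,"dz": 0,"ax": 0,"ay": 0,"az": 7.1,"hand": 50},
    {"dx": -5.3,"dy": -5.8,"dz": 0,"ax": 0,"ay": 0,"az": 8.2,"hand": 50},
    {"dx": -6.0,"dy": -6.5,"dz": 0,"ax": 0,"ay": 0,"az": 9.3,"hand": 50},
    {"dx": -6.7,"dy": -7.2,"dz": 0,"ax": 0,"ay": 0,"az": 10.4,"hand": 50},
  ],
)

```text
clock: 1.4
tool_pos: [0.4457, 0.024, 0.2638]
eef_rot: [0.675, 0.738, 0.0, 0.0]
contact_force: [0.5, 1.2, 0.3]
opening: 0.57
```

```bash
python3 plan.py 0.515 -0.176 0.18 -16
```

```text
t 1.4 pos [0.4457 0.024  0.2638] jawhead 5.07 q [-0.19  0.46  0.04  2.09 -0.04  0.59 -0.03]
tilt [0.0004 0.0004] F [0.49 1.22 0.29] M [-0.063  0.019 -0.019] open 50.18
d units [-3.422  0.856  1.396] a units [ 3.000e-03 -4.000e-03  3.511e+00]
```

>>> servo_tool(
  deltas=[
    {"dx": -0.8,"dy": 0.2,"dz": 0.3,"ax": 0,"ay": 0,"az": 1.0,"hand": 50},
    {"dx": -1.7,"dy": 0.4,"dz": 0.7,"ax": 0,"ay": 0,"az": 2.0,"hand": 50},
    {"dx": -2.5,"dy": 0.6,"dz": 1.1,"ax": 0,"ay": 0,"az": 3.0,"hand": 50},
    {"dx": -3.2,"dy": 0.8,"dz": 1.3,"ax": 0,"ay": 0,"az": 3.5,"hand": 50},
    {"dx": -3.42,"dy": 0.85,"dz": 1.4,"ax": 0,"ay": 0,"az": 3.5,"hand": 50},
    {"dx": -3.42,"dy": 0.85,"dz": 1.4,"ax": 0,"ay": 0,"az": 3.5,"hand": 50},
  ],
)

```text
clock: 2.15
tool_pos: [0.5144, -0.1737, 0.1793]
eef_rot: [0.797, 0.604, -0.0, -0.001]
contact_force: [-0.8, 0.3, -0.4]
opening: 0.566
```

```bash
cat > snap.py <<'E'
import sys,cv2,numpy as np
from plant import r,eyes
cam,name=sys.argv[1:3]
m=eyes.camera_model(cam); p,d=eyes.snapshot(cam)
cv2.imwrite(f'pics/{name}.png',p[:,:,::-1]); np.save(f'pics/{name}d.npy',d); np.save(f'pics/{name}m.npy',m,allow_pickle=True)
E
python3 snap.py wrist w1;  python3 plan.py 0.515 -0.176 0.088 -16
```

```text
t 2.2 pos [ 0.5144 -0.1724  0.1796] jawhead -15.64 q [ 0.19  0.71  0.09  1.9  -0.11  0.54  0.08]
tilt [-0.0009  0.0016] F [0.53 0.91 0.75] M [-0.049  0.092  0.031] open 49.57
d units [-0.057  0.028  1.527] a units [-0.012 -0.012  0.059]
```

View pics/w1.png

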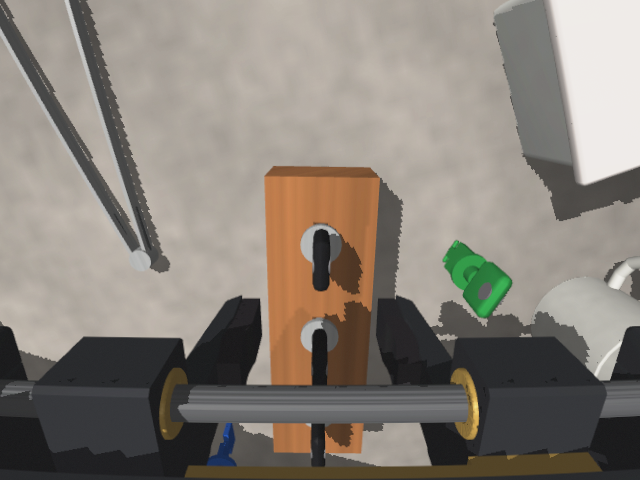

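```bash
python3 - <<'E'
from h import *
m,p,d=load('w1')
print(proj(m,[[.515,-.176,.082],[.494,-.244,.082],[.515,-.176,.055],[.5144,-.1737,.0882],[.5144,-.1737,.154]]).round(1))
# head centre of K1: head top edge centres; collar
print(plane(m,[[321,256]],.098),plane(m,[[321,262]],.082),plane(m,[[321,244]],.056), plane(m,[[319,337]],.056))
B=plane(m,[[265,177],[379,177]],.052);print(B, np.degrees(np.arctan2(*(B[1]-B[0])[1::-1])))
b=cv2.resize(p[210:370,250:390],None,fx=4,fy=4,interpolation=2);cv2.imwrite('pics/c4.png',b[:600])
E
```

```text
[[322.8 259.3]
 [319.8 357.6]
 [322.4 244.9]
 [320.9 259.9]
 [321.5 315.1]]
[[ 0.51609866 -0.16775657  0.098     ]] [[ 0.51347538 -0.17739847  0.082     ]] [[ 0.51433767 -0.17476401  0.056     ]] [[ 0.49332033 -0.24435303  0.056     ]]
[[ 0.49135232 -0.12185228  0.052     ]
 [ 0.56271903 -0.14196427  0.052     ]] -15.73847288965296
```

View pics/c4.png

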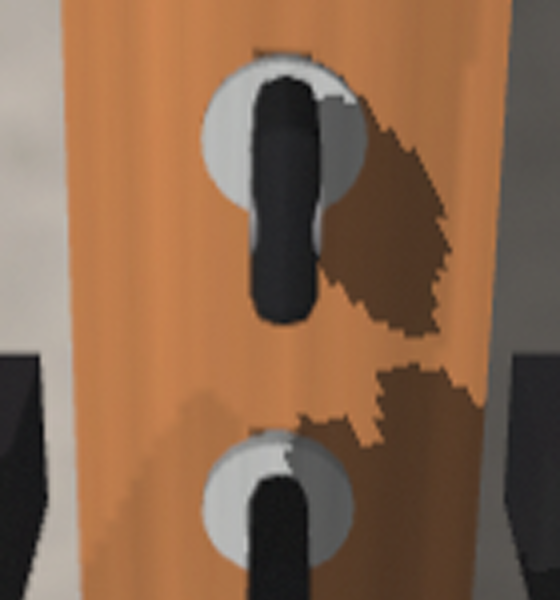

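>>> servo_tool(
  deltas=[
    {"dx": -0.03,"dy": 0,"dz": 0.5,"ax": 0,"ay": 0,"az": 0.03,"hand": 50},
    {"dx": -0.03,"dy": 0,"dz": 1.0,"ax": 0,"ay": 0,"az": 0.03,"hand": 50},
    {"dx": -0.03,"dy": 0,"dz": 1.4,"ax": 0,"ay": 0,"az": 0.03,"hand": 50},
    {"dx": -0.03,"dy": 0,"dz": 1.5,"ax": 0,"ay": 0,"az": 0.03,"hand": 50},
    {"dx": -0.03,"dy": 0,"dz": 1.5,"ax": 0,"ay": 0,"az": 0.03,"hand": 50},
  ],
)

```text
clock: 2.82
tool_pos: [0.5145, -0.1744, 0.0903]
eef_rot: [0.798, 0.603, 0.0, -0.0]
contact_force: [0.6, 0.7, 0.2]
opening: 0.564
```

```bash
python3 snap.py wrist w2;  python3 plan.py 0.5142 -0.1757 0.088 -15.9; python3 snap.py side s2; python3 plan.py 0.5142 -0.1757 0.088 -15.9; python3 - <<'E'
from h import *
m,p,d=load('w2');a=p[200:440,200:440]
m,q,d=load('s2');b=cv2.resize(q[250:430,250:420],None,fx=2,fy=2)
a=cv2.resize(a,(360,360))
cv2.imwrite('pics/c5.png',np.hstack([a,b[:360]]))
E
```

```text
t 2.875 pos [ 0.5148 -0.1748  0.0907] jawhead -15.84 q [ 0.21  0.86  0.06  1.94 -0.13  0.34  0.09]
tilt [0.0012 0.0002] F [-0.11  0.99 -0.18] M [-0.055  0.052 -0.02 ] open 50.8
d units [-0.017 -0.006  0.044] a units [ 0.01  -0.005  0.01 ]
t 2.925 pos [ 0.5149 -0.1752  0.0908] jawhead -15.87 q [ 0.21  0.86  0.06  1.94 -0.13  0.34  0.09]
tilt [ 0.0016 -0.0001] F [ 0.75 -0.58  0.58] M [-0.068  0.071  0.06 ] open 49.82
d units [-0.012 -0.009  0.047] a units [ 0.015 -0.003  0.006]
```

View pics/c5.png

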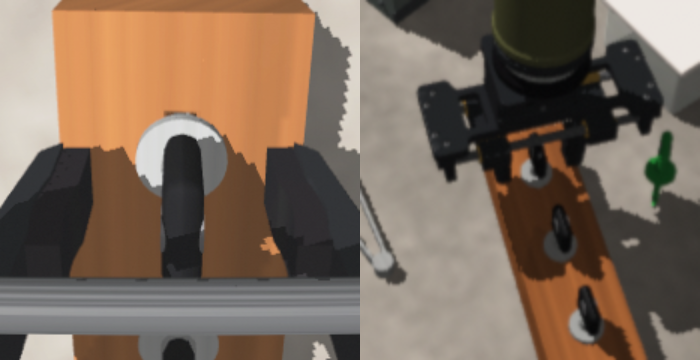

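>>> servo_tool(
  deltas=[
    {"dx": 0,"dy": 0,"dz": 0.04,"ax": 0,"ay": 0,"az": 0,"hand": 0},
    {"dx": 0,"dy": 0,"dz": 0.04,"ax": 0,"ay": 0,"az": 0,"hand": 0},
    {"dx": 0,"dy": 0,"dz": 0.04,"ax": 0,"ay": 0,"az": 0,"hand": 0},
    {"dx": 0,"dy": 0,"dz": 0.04,"ax": 0,"ay": 0,"az": 0,"hand": 0},
    {"dx": 0,"dy": 0,"dz": 0.04,"ax": 0,"ay": 0,"az": 0,"hand": 0},
  ],
  newtons=35,
)

```text
clock: 3.55
tool_pos: [0.5145, -0.1757, 0.0874]
eef_rot: [0.798, 0.602, 0.0, 0.0]
contact_force: [0.2, 0.7, -0.0]
opening: 0.115
```

```bash
python3 plan.py 0.5142 -0.1757 0.088 -15.9
```

```text
t 3.55 pos [ 0.5145 -0.1757  0.0874] jawhead -15.92 q [ 0.21  0.86  0.06  1.94 -0.13  0.34  0.09]
tilt [ 0.0003 -0.0001] F [ 0.18  0.73 -0.03] M [-0.083  0.001 -0.062] open 10.09
d units [-0.002 -0.004 -0.01 ] a units [ 0.003 -0.    -0.003]
```

>>> servo_tool(
  deltas=[
    {"dx": 0,"dy": 0,"dz": -0.4,"ax": 0,"ay": 0,"az": 0,"hand": 0},
    {"dx": 0,"dy": 0,"dz": -1.0,"ax": 0,"ay": 0,"az": 0,"hand": 0},
    {"dx": 0,"dy": 0,"dz": -1.8,"ax": 0,"ay": 0,"az": 0,"hand": 0},
    {"dx": 0,"dy": 0,"dz": -2.5,"ax": 0,"ay": 0,"az": 0,"hand": 0},
    {"dx": 0,"dy": 0,"dz": -2.8,"ax": 0,"ay": 0,"az": 0,"hand": 0},
  ],
)

```text
clock: 4.18
tool_pos: [0.5149, -0.1759, 0.2576]
eef_rot: [0.798, 0.602, 0.001, 0.001]
contact_force: [-0.2, 0.3, -2.1]
opening: 0.111
```

```bash
python3 plan.py 0.5045 0.2535 0.255 14
```

```text
t 4.175 pos [ 0.5149 -0.1759  0.2576] jawhead -15.92 q [ 0.17  0.59  0.12  1.83 -0.1   0.72  0.07]
tilt [ 0.0031 -0.0008] F [-0.16  0.34 -2.07] M [-0.063  0.063 -0.018] open 9.74
d units [ 6.834 -2.13   0.037] a units [ 0.03   0.007 -4.987]
```

>>> servo_tool(
  deltas=[
    {"dx": 0.5,"dy": -0.15,"dz": 0,"ax": 0,"ay": 0,"az": -0.4,"hand": 0},
    {"dx": 1.3,"dy": -0.4,"dz": 0,"ax": 0,"ay": 0,"az": -1.0,"hand": 0},
    {"dx": 2.2,"dy": -0.7,"dz": 0,"ax": 0,"ay": 0,"az": -1.7,"hand": 0},
    {"dx": 3.1,"dy": -1.0,"dz": 0,"ax": 0,"ay": 0,"az": -2.4,"hand": 0},
    {"dx": 4.0,"dy": -1.3,"dz": 0,"ax": 0,"ay": 0,"az": -3.1,"hand": 0},
    {"dx": 4.9,"dy": -1.55,"dz": 0,"ax": 0,"ay": 0,"az": -3.8,"hand": 0},
    {"dx": 5.8,"dy": -1.8,"dz": 0,"ax": 0,"ay": 0,"az": -4.4,"hand": 0},
    {"dx": 6.5,"dy": -2.05,"dz": 0,"ax": 0,"ay": 0,"az": -5.0,"hand": 0},
    {"dx": 6.83,"dy": -2.13,"dz": 0.04,"ax": 0,"ay": 0,"az": -5.0,"hand": 0},
    {"dx": 6.83,"dy": -2.13,"dz": 0.04,"ax": 0,"ay": 0,"az": -5.0,"hand": 0},
  ],
)

```text
clock: 5.42
tool_pos: [0.5035, 0.2537, 0.2523]
eef_rot: [0.615, 0.789, -0.001, -0.0]
contact_force: [-1.5, -0.7, -1.1]
opening: 0.112
```

```bash
python3 snap.py wrist w3;  python3 plan.py 0.5045 0.2535 0.255 14;python3 snap.py side s3; python3 snap.py top t3; python3 - <<'E'
from h import *
m,q,d=load('s3');b=cv2.resize(q[90:230,130:300],None,fx=3,fy=3,interpolation=2)
cv2.imwrite('pics/c6.png',b)
E
```

```text
t 5.475 pos [0.5039 0.2517 0.2525] jawhead 13.97 q [-0.57  0.62  0.03  1.77 -0.03  0.75 -0.28]
tilt [-0.0007 -0.0022] F [ 0.62 -1.3  -0.85] M [-0.146 -0.007 -0.016] open 9.83
d units [ 0.027  0.017 -0.042] a units [-0.011  0.018 -0.004]
```

View pics/w3.png

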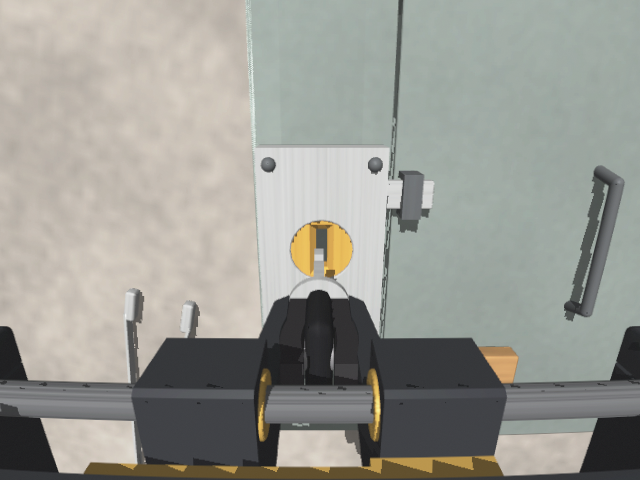

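View pics/c6.png

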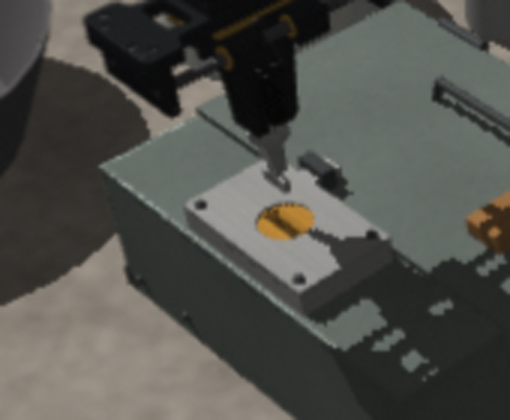

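```bash
python3 - <<'E'
from h import *
m,p,d=load('w3');b=cv2.resize(p[210:320,265:375],None,fx=6,fy=6,interpolation=2)
cv2.imwrite('pics/c7.png',b[:600])
print(proj(m,[[.5045,.2535,.140],[.5039,.2525,.1725]]))
E
```

```text
[[322.22219314 249.47175436]
 [321.18599911 270.16133053]]
```

View pics/c7.png

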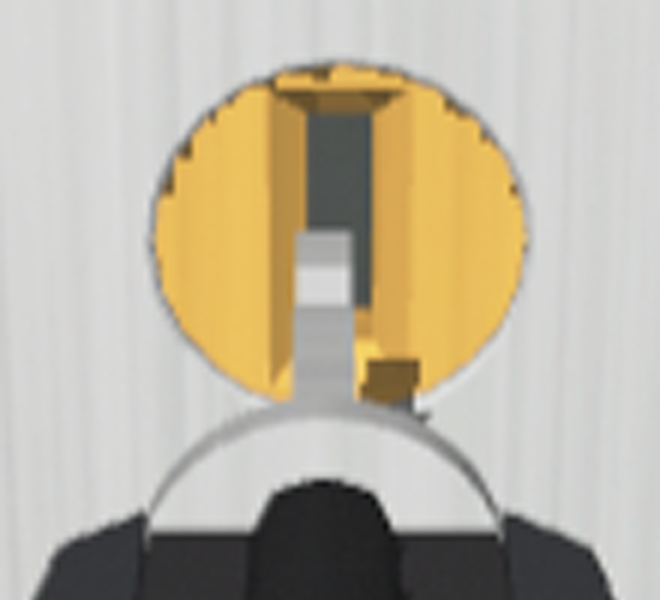

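```bash
python3 - <<'E'
from h import *
m,p,d=load('w3')
f=lambda x,y:[265+x/6-.42,210+y/6-.42]
u=np.array([np.cos(np.radians(14)),np.sin(np.radians(14))]); v=np.array([-u[1],u[0]])
ref=np.array([.5045,.2535])
for n,(x,y),z in [('plugcentre',(339,249),.142),('slot L',(306,180),.136),('slot R',(372,180),.136),('slot top L',(306,115),.136),('slot top R',(372,115),.136),('tip L',(297,232),.1725),('tip R',(355,232),.1725),('tipmid far corner',(325,302),.1725),('collarL',(150,525),.216),('collarR',(505,525),.216),('headtop',(325,480),.2625)]:
    w=plane(m,[f(x,y)],z)[0]; print(n,w.round(4),'jaw',((w[:2]-ref)@u*1e3).round(2),'long',((w[:2]-ref)@v*1e3).round(2))
w=np.array([.5039,.2525]); print('tcp',(w-ref)@u*1e3,(w-ref)@v*1e3)
E
```

```text
plugcentre [0.5039 0.2529 0.142 ] jaw -0.75 long -0.38
slot L [0.499  0.2577 0.136 ] jaw -4.34 long 5.43
slot R [0.506  0.2595 0.136 ] jaw 2.85 long 5.45
slot top L [0.4972 0.2649 0.136 ] jaw -4.34 long 12.83
slot top R [0.5041 0.2666 0.136 ] jaw 2.79 long 12.84
tip L [0.4968 0.2644 0.1725] jaw -4.84 long 12.41
tip R [0.502  0.2657 0.1725] jaw 0.55 long 12.43
tipmid far corner [0.501  0.2582 0.1725] jaw -2.23 long 5.43
collarL [0.4884 0.2538 0.216 ] jaw -15.53 long 4.13
collarR [0.5147 0.2604 0.216 ] jaw 11.57 long 4.2
headtop [0.495  0.2825 0.2625] jaw -2.16 long 30.42
tcp -0.8240993313652017 -0.8251425889162127
```

>>> servo_tool(
  deltas=[
    {"dx": -0.01,"dy": 0.022,"dz": 0.2,"ax": 0,"ay": 0,"az": 0,"hand": 0},
    {"dx": -0.01,"dy": 0.022,"dz": 0.4,"ax": 0,"ay": 0,"az": 0,"hand": 0},
    {"dx": -0.01,"dy": 0.022,"dz": 0.55,"ax": 0,"ay": 0,"az": 0,"hand": 0},
    {"dx": -0.01,"dy": 0.022,"dz": 0.65,"ax": 0,"ay": 0,"az": 0,"hand": 0},
    {"dx": -0.01,"dy": 0.022,"dz": 0.75,"ax": 0,"ay": 0,"az": 0,"hand": 0},
  ],
)

```text
clock: 6.2
tool_pos: [0.5052, 0.2534, 0.2075]
eef_rot: [0.615, 0.789, 0.0, -0.0]
contact_force: [-0.1, -0.1, 0.0]
opening: 0.113
```

```bash
python3 snap.py wrist w4;  python3 plan.py 0.5045 0.2535 0.175 14; python3 - <<'E'
from h import *
m,p,d=load('w4');b=cv2.resize(p[190:310,255:385],None,fx=5,fy=5,interpolation=2)
cv2.imwrite('pics/c8.png',b[:600])
E
```

```text
t 6.25 pos [0.5049 0.2532 0.2069] jawhead 14.1 q [-0.56  0.68  0.02  1.81 -0.03  0.64 -0.28]
tilt [-0.001  -0.0005] F [-0.85  0.47 -1.21] M [-0.052  0.041 -0.076] open 9.72
d units [ 0.007 -0.004  0.531] a units [-0.011  0.002  0.016]
```

View pics/c8.png

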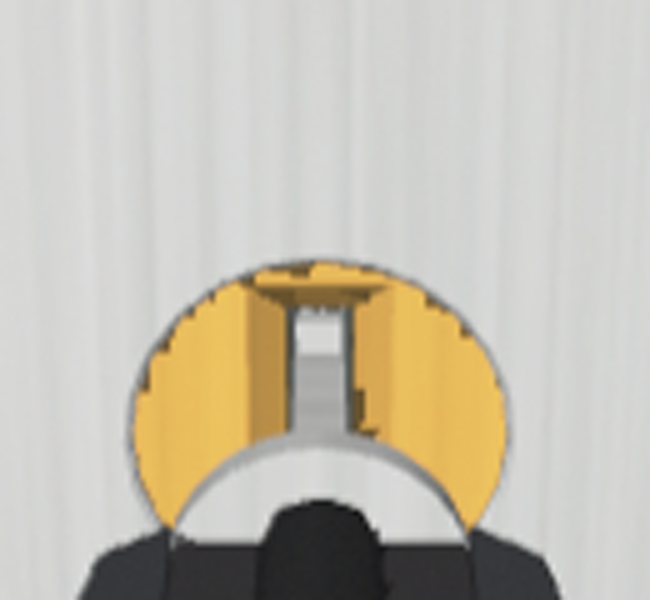

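>>> servo_tool(
  deltas=[
    {"dx": 0,"dy": 0,"dz": 0.15,"ax": 0,"ay": 0,"az": 0,"hand": 0},
    {"dx": 0,"dy": 0,"dz": 0.3,"ax": 0,"ay": 0,"az": 0,"hand": 0},
    {"dx": 0,"dy": 0,"dz": 0.42,"ax": 0,"ay": 0,"az": 0,"hand": 0},
    {"dx": 0,"dy": 0,"dz": 0.5,"ax": 0,"ay": 0,"az": 0,"hand": 0},
  ],
)

```text
clock: 6.75
tool_pos: [0.5051, 0.2532, 0.1773]
eef_rot: [0.615, 0.788, -0.0, -0.0]
contact_force: [-0.0, -0.6, -2.1]
opening: 0.111
```

>>> servo_tool(
  deltas=[
    {"dx": 0,"dy": 0,"dz": 0.03,"ax": 0,"ay": 0,"az": 0,"hand": 0},
    {"dx": 0,"dy": 0,"dz": 0.06,"ax": 0,"ay": 0,"az": 0,"hand": 0},
  ],
)

```text
clock: 7.0
tool_pos: [0.5053, 0.2533, 0.1752]
eef_rot: [0.615, 0.788, 0.0, 0.0]
contact_force: [-4.2, -1.2, 15.0]
opening: 0.114
```

>>> servo_tool(
  deltas=[
    {"dx": 0,"dy": 0,"dz": -0.02,"ax": 0,"ay": 0,"az": 1,"hand": 0},
    {"dx": 0,"dy": 0,"dz": -0.02,"ax": 0,"ay": 0,"az": 2,"hand": 0},
    {"dx": 0,"dy": 0,"dz": -0.02,"ax": 0,"ay": 0,"az": 2.7,"hand": 0},
  ],
)

```text
clock: 7.38
tool_pos: [0.5052, 0.2534, 0.1759]
eef_rot: [0.721, 0.693, 0.0, 0.0]
contact_force: [-1.2, -0.9, 0.5]
opening: 0.111
```

```bash
python3 plan.py 0.5045 0.2535 0.175 14
```

```text
t 7.375 pos [0.5052 0.2534 0.1759] jawhead -2.23 q [-0.61  0.73  0.1   1.84 -0.12  0.57 -0.47]
tilt [0.0003 0.0003] F [-1.21 -0.89  0.55] M [-0.122  0.273  0.124] open 9.76
d units [ 0.001 -0.011  0.015] a units [ 3.000e-03 -2.000e-03 -2.706e+00]
```

>>> servo_tool(
  deltas=[
    {"dx": 0,"dy": 0,"dz": 0,"ax": 0,"ay": 0,"az": 0.5,"hand": 0},
    {"dx": 0,"dy": 0,"dz": 0,"ax": 0,"ay": 0,"az": 1,"hand": 0},
    {"dx": 0,"dy": 0,"dz": 0,"ax": 0,"ay": 0,"az": 1.3,"hand": 0},
  ],
)

```text
clock: 7.75
tool_pos: [0.5051, 0.2534, 0.1758]
eef_rot: [0.766, 0.643, 0.0, -0.0]
contact_force: [-0.8, -0.4, 2.4]
opening: 0.11
```

```bash
python3 plan.py 0.5045 0.2535 0.175 14
```

```text
t 7.75 pos [0.5051 0.2534 0.1758] jawhead -10.01 q [-0.63  0.74  0.14  1.84 -0.17  0.57 -0.56]
tilt [0.     0.0003] F [-0.82 -0.36  2.44] M [-0.065  0.415  0.117] open 9.68
d units [-0.001 -0.011  0.013] a units [ 1.000e-03 -3.000e-03 -4.001e+00]
```

>>> servo_tool(
  deltas=[
    {"dx": 0,"dy": 0,"dz": 0,"ax": 0,"ay": 0,"az": 0.7,"hand": 0},
    {"dx": 0,"dy": 0,"dz": 0,"ax": 0,"ay": 0,"az": 1.3,"hand": 0},
  ],
)

```text
clock: 8.0
tool_pos: [0.5051, 0.2534, 0.1758]
eef_rot: [0.808, 0.589, 0.0, -0.0]
contact_force: [-1.5, -1.4, 3.3]
opening: 0.111
```

```bash
python3 plan.py 0.5045 0.2535 0.175 14; python3 snap.py wrist w5;python3 - <<'E'
from h import *
m,p,d=load('w5');b=cv2.resize(p[190:350,230:410],None,fx=4,fy=4,interpolation=2)
cv2.imwrite('pics/c9.png',b[:600])
E
```

```text
t 8.0 pos [0.5051 0.2534 0.1758] jawhead -17.86 q [-0.65  0.74  0.18  1.84 -0.22  0.58 -0.65]
tilt [0.     0.0004] F [-1.53 -1.37  3.29] M [-0.139  0.43   0.123] open 9.8
d units [-0.002 -0.011  0.013] a units [ 0.00e+00 -4.00e-03 -5.31e+00]
```

View pics/c9.png

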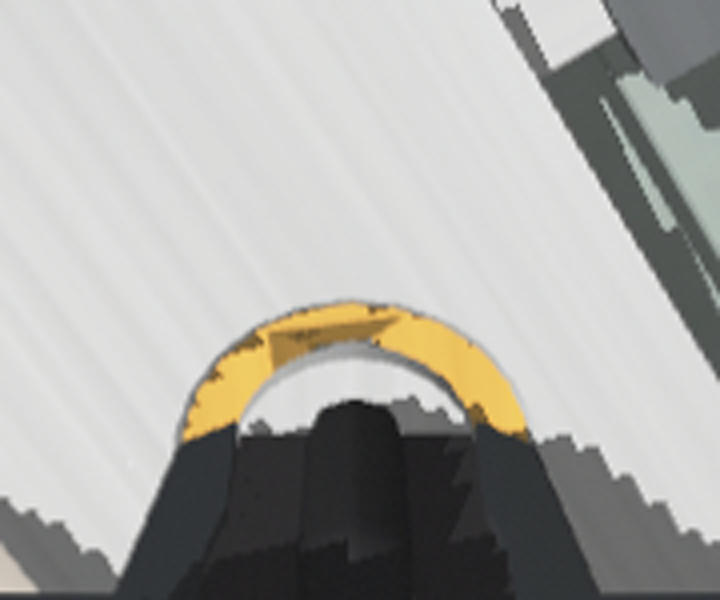

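>>> servo_tool(
  deltas=[
    {"dx": 0,"dy": 0,"dz": 0,"ax": 0,"ay": 0,"az": 0.7,"hand": 0},
    {"dx": 0,"dy": 0,"dz": 0,"ax": 0,"ay": 0,"az": 1.4,"hand": 0},
    {"dx": 0,"dy": 0,"dz": 0,"ax": 0,"ay": 0,"az": 2,"hand": 0},
  ],
)

```text
clock: 8.43
tool_pos: [0.5051, 0.2535, 0.1757]
eef_rot: [0.865, 0.502, 0.0, -0.0]
contact_force: [-0.5, -0.6, 2.6]
opening: 0.114
```

```bash
python3 plan.py 0.5045 0.2535 0.175 14
```

```text
t 8.425 pos [0.5051 0.2535 0.1757] jawhead -29.79 q [-0.68  0.75  0.23  1.84 -0.29  0.58 -0.79]
tilt [-0.0001  0.0003] F [-0.54 -0.58  2.59] M [-0.099  0.448  0.11 ] open 10.01
d units [-0.004 -0.009  0.011] a units [-1.000e-03 -3.000e-03 -7.299e+00]
```

>>> servo_tool(
  deltas=[
    {"dx": 0,"dy": 0,"dz": 0,"ax": 0,"ay": 0,"az": 0.8,"hand": 0},
    {"dx": 0,"dy": 0,"dz": 0,"ax": 0,"ay": 0,"az": 1.6,"hand": 0},
    {"dx": 0,"dy": 0,"dz": 0,"ax": 0,"ay": 0,"az": 2.4,"hand": 0},
    {"dx": 0,"dy": 0,"dz": 0,"ax": 0,"ay": 0,"az": 3.2,"hand": 0},
    {"dx": 0,"dy": 0,"dz": 0,"ax": 0,"ay": 0,"az": 4.0,"hand": 0},
    {"dx": 0,"dy": 0,"dz": 0,"ax": 0,"ay": 0,"az": 4.6,"hand": 0},
  ],
)

```text
clock: 9.18
tool_pos: [0.5051, 0.2536, 0.1756]
eef_rot: [0.96, 0.281, -0.0, -0.0]
contact_force: [-2.0, 0.7, 2.5]
opening: 0.11
```

>>> servo_tool(
  deltas=[
    {"dx": 0,"dy": 0,"dz": 0,"ax": 0,"ay": 0,"az": 0.4,"hand": 0},
    {"dx": 0,"dy": 0,"dz": 0,"ax": 0,"ay": 0,"az": 0.7,"hand": 0},
  ],
)

```text
clock: 9.43
tool_pos: [0.5051, 0.2536, 0.1756]
eef_rot: [0.969, 0.246, -0.0, -0.0]
contact_force: [-2.0, 0.5, 4.5]
opening: 0.114
```

```bash
python3 plan.py 0.5045 0.2535 0.175 14
```

```text
t 9.425 pos [0.5051 0.2536 0.1756] jawhead -61.56 q [-0.77  0.77  0.39  1.85 -0.48  0.61 -1.16]
tilt [-0.0002  0.0005] F [-1.95  0.47  4.49] M [0.082 0.532 0.084] open 10.06
d units [-0.009 -0.003  0.01 ] a units [-4.0000e-03 -4.0000e-03 -1.2594e+01]
```

>>> servo_tool(
  deltas=[
    {"dx": 0,"dy": 0,"dz": 0,"ax": 0,"ay": 0,"az": 0.3,"hand": 0},
    {"dx": 0,"dy": 0,"dz": 0,"ax": 0,"ay": 0,"az": 0.5,"hand": 0},
  ],
)

```text
clock: 9.68
tool_pos: [0.5051, 0.2536, 0.1756]
eef_rot: [0.975, 0.22, 0.0, -0.0]
contact_force: [-1.7, 0.1, 3.8]
opening: 0.11
```

```bash
python3 plan.py 0.5045 0.2535 0.175 14; python3 snap.py side s5; python3 snap.py wrist w6; python3 - <<'E'
from h import *
m,q,d=load('s5');b=cv2.resize(q[90:230,130:300],None,fx=3,fy=3,interpolation=2)
cv2.imwrite('pics/c10.png',b)
E
```

```text
t 9.675 pos [0.5051 0.2536 0.1756] jawhead -64.54 q [-0.78  0.77  0.4   1.85 -0.49  0.62 -1.2 ]
tilt [-0.      0.0005] F [-1.73  0.1   3.78] M [0.142 0.623 0.246] open 9.71
d units [-0.01  -0.003  0.01 ] a units [-2.000e-03 -4.000e-03 -1.309e+01]
```

View pics/c10.png

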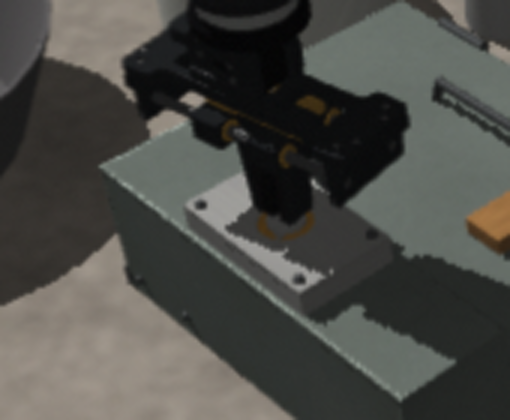

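View pics/w6.png

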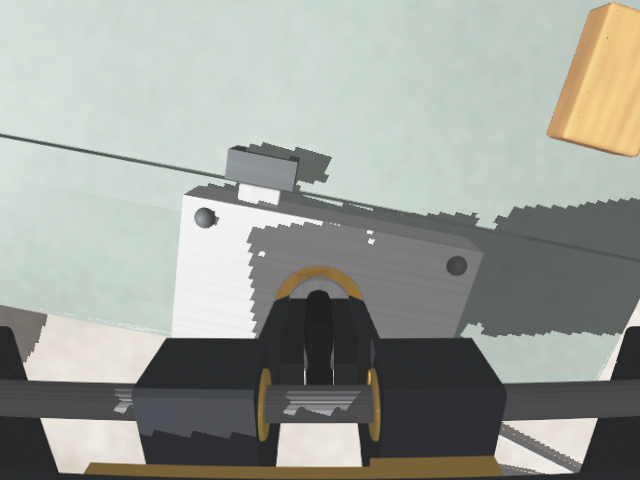

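>>> servo_tool(
  deltas=[
    {"dx": 0,"dy": 0,"dz": 0.0,"ax": 0,"ay": 0,"az": 0.2,"hand": 0},
    {"dx": 0,"dy": 0,"dz": 0.0,"ax": 0,"ay": 0,"az": 0.3,"hand": 0},
    {"dx": 0,"dy": 0,"dz": 0.0,"ax": 0,"ay": 0,"az": 0.1,"hand": 30},
    {"dx": 0,"dy": 0,"dz": 0.0,"ax": 0,"ay": 0,"az": 0,"hand": 40},
    {"dx": 0,"dy": 0,"dz": 0,"ax": 0,"ay": 0,"az": 0,"hand": 40},
    {"dx": 0,"dy": 0,"dz": 0,"ax": 0,"ay": 0,"az": 0,"hand": 40},
  ],
)

```text
clock: 10.52
tool_pos: [0.5053, 0.2531, 0.1754]
eef_rot: [0.975, 0.22, 0.0, 0.0]
contact_force: [-0.7, 0.5, -0.7]
opening: 0.453
```

```bash
python3 plan.py 0.5045 0.2535 0.175 14; python3 snap.py wrist w7
```

```text
t 10.525 pos [0.5053 0.2531 0.1754] jawhead -64.54 q [-0.78  0.77  0.4   1.85 -0.49  0.62 -1.2 ]
tilt [ 0.0002 -0.0001] F [-0.67  0.51 -0.67] M [-0.044  0.158  0.017] open 39.87
d units [-0.009 -0.013  0.007] a units [ 2.0000e-03  1.0000e-03 -1.3091e+01]
```

View pics/w7.png

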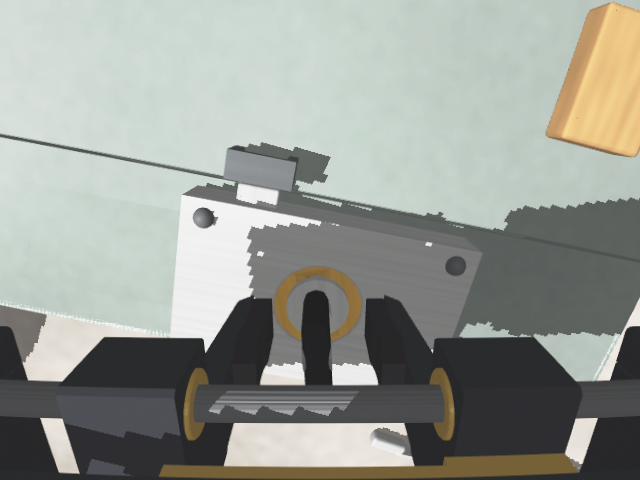

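Key stands free of the fingers. Retreat straight up and check.

>>> servo_tool(
  deltas=[
    {"dx": 0,"dy": 0,"dz": -0.3,"ax": 0,"ay": 0,"az": 0,"hand": 40},
    {"dx": 0,"dy": 0,"dz": -0.8,"ax": 0,"ay": 0,"az": 0,"hand": 40},
    {"dx": 0,"dy": 0,"dz": -1.4,"ax": 0,"ay": 0,"az": 0,"hand": 40},
    {"dx": 0,"dy": 0,"dz": -2.0,"ax": 0,"ay": 0,"az": 0,"hand": 40},
    {"dx": 0,"dy": 0,"dz": -2.0,"ax": 0,"ay": 0,"az": 0,"hand": 40},
    {"dx": 0,"dy": 0,"dz": -2.0,"ax": 0,"ay": 0,"az": 0,"hand": 40},
  ],
)

```text
clock: 11.32
tool_pos: [0.5046, 0.2533, 0.2949]
eef_rot: [0.975, 0.221, -0.001, -0.0]
contact_force: [0.0, -0.4, 0.1]
opening: 0.45
```

```bash
python3 plan.py 0.5045 0.2535 0.175 14; python3 snap.py wrist w8; python3 snap.py side s8; python3 - <<'E'
from h import *
m,q,d=load('s8');a=cv2.resize(q[100:210,160:290],None,fx=3,fy=3,interpolation=2)
m,p,d=load('w8');b=cv2.resize(p[130:340,200:440],None,fx=2,fy=2,interpolation=2)
h=min(a.shape[0],b.shape[0]); cv2.imwrite('pics/c11.png',np.hstack([a[:h],b[:h]])[:,:800]); cv2.imwrite('pics/c12.png',p)
E
```

```text
t 11.325 pos [0.5046 0.2533 0.2949] jawhead -64.5 q [-0.85  0.62  0.52  1.73 -0.38  0.89 -1.29]
tilt [-0.0012 -0.0002] F [ 0.02 -0.39  0.11] M [-0.037  0.179  0.013] open 39.66
d units [ 0.003 -0.003  1.998] a units [-1.1000e-02  7.0000e-03 -1.3084e+01]
```

View pics/c12.png

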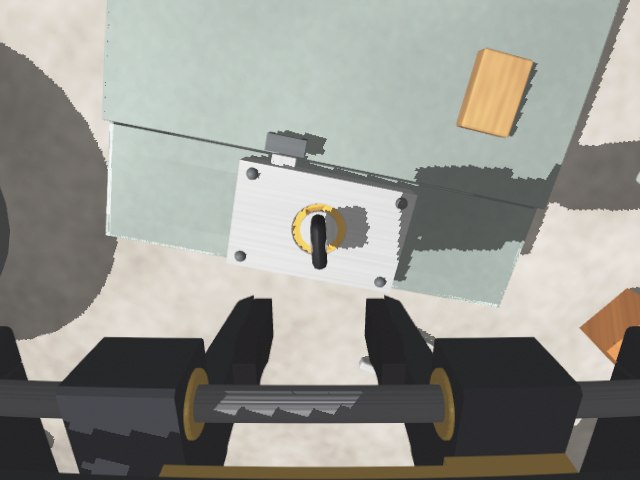

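View pics/c11.png

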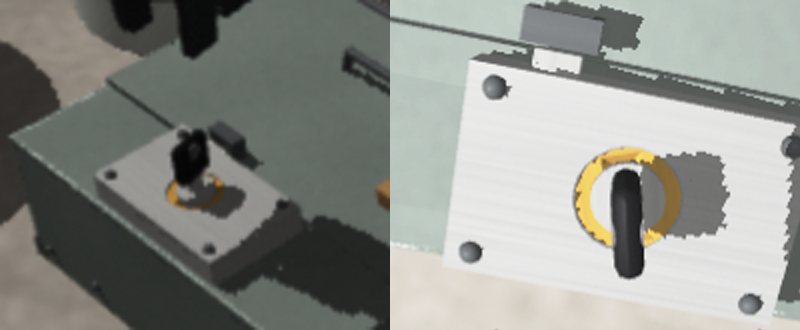

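```bash
python3 - <<'E'
from h import *
m,p,d=load('w8'); dark=((p.max(2)<70)).astype(np.uint8); dark[:200]=0;dark[280:]=0;dark[:,:300]=0;dark[:,340:]=0
dark[:]=cv2.morphologyEx(dark,cv2.MORPH_OPEN,np.ones((3,3),np.uint8))
ys,xs=np.nonzero(dark); P=bydepth(m,np.c_[xs,ys],d[ys,xs]); P=P[(P[:,2]>.15)]
print(len(P),np.percentile(P[:,2],[50,90,98]).round(4)); T=P[P[:,2]>.165]
l=cv2.fitLine(T[:,:2].astype(np.float32),cv2.DIST_L2,0,.01,.01).ravel(); print(T.mean(0).round(4),'head long axis deg',np.degrees(np.arctan2(l[1],l[0]))%180,'locked 104')
from plant import r; r.finish_job()
E
```

```text
607 [0.1854 0.1869 0.1874]
[0.508  0.255  0.1845] head long axis deg 27.917324 locked 104
the job is handed in; nothing more can be done
```

The first key I tried turned out to be the right one. It is the one in the block slot nearest the box. I pushed it home in the lock, where contact built to 15 N with the collar on the plug. I then turned it clockwise until the torque rose from about 0.1 to 0.25 N m at 78° of hand turn. That matches the 70° stop plus the 6° of play. I let go, backed straight off and handed the job in at about 11.5 s.

**Last checks:**
- **Turn:** the key stands turned about 76° from the locked direction, so the plug is at about 70°.
- **Height:** the top of the head is at about 0.187 m, so its centre is at about 0.171 m. That agrees with the key being fully home.
- **Position:** it stands upright, within a few mm of the keyway.
- **Bolt:** it no longer sticks out beyond the staple. I judged this by eye and did not measure it.
- **Other things:** I left the other two keys in the block and never reached for the mug, tub, tongs or matchbox. I did not measure any of them again at the end.
- **Failed or disagreeing checks:** none. I did not read the lock joint's angle directly, and handing in gives no verdict.

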